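# Take the pressure off the print studio's bench roller press

### The arm

A 6-joint arm with a two-finger parallel gripper is mounted at the origin on the work surface. World frame = base frame: x ahead of the robot, y to its left, z up, the work surface at z = 0. Lengths are in mm, angles in rad, forces in N, time in s.
With the tool pointing down it reaches from about 275 to 1000 mm from the base axis. Payload 8.4 kg.
Tool frame: the origin (TCP) lies between the finger pads; the fingertips stand r.tips_ahead ahead of it and the grasp point (between the pads) lies 6 mm ahead of it (r.tips_ahead is the distance from the TCP to the fingertips, in mm); z points along the fingers, y is the line along which they close (so a half turn about z gives the same grasp; the last joint's range is limited). The gripper opens to 85 mm and grips with 20 to 120 N. Pads are 22 mm wide; open, the fingers measure 114 mm over their backs; the gripper's body (76 mm by 85 mm) begins 54 mm behind the grasp point. The pads swing forward as they close: fully open they stand 13 mm farther back than shut.
Start: joints at [1.341, 0.353, 1.633, -0, 1.155, -0.002], TCP at [141.145, 608.856, 256.281] pointing down, gripper open.
Joint ranges: [-2.63, 2.63], [-0.92, 2.1], [0.06, 2.66], [-1.3, 4.44], [0, 2.69], [-3.02, 3.02]. Speed limits (rad/s): [2.22, 2.22, 2.79, 3.14, 3.14, 3.14].

### API

Orientations are given as [roll, pitch, yaw] about the fixed x, y, z axes, in that order (R = Rz(yaw) Ry(pitch) Rx(roll)).
In Python, from rig import r gives the robot as it stands.
- The arm moves only by the tool carry_out, never from a script. Its arguments are lists of equal length, an entry for each row: "delta_pos": the shift along the tool's x, y, z in m, a list of three; "rot": the turn, a rotation vector about the tool's x, y, z in degrees, a list of three. A call has 1 to 8 rows; each row is the pose to reach, as a shift and turn from the pose commanded when the call began, along the tool's axes at that moment; what a row does not reach only later rows make up. A row lasts 1/8 s, in which the tool goes at most 62.5 mm and 10.7 degrees, less where a joint would pass 70% of its speed; a pose out of reach is approached as far as the arm can. A call with a gripper value outside its range is refused whole. "claw" is the finger opening in m, from 0 to 0.0854, set as the call begins (left out, the last holds). The fingers move at their own pace and stop on an object; "grip_force" is the grip in N (left out, the last holds). Time passes only in rows, so rows that repeat a pose let the fingers close. It gives the time, the measured TCP pose, the force, the opening and the grip force at its end, in the units of the state.
- r.sense(): the state, without advancing time (a new reading comes with each control period).
- r.grab_frame(name): name is "scene" or "top"; returns the picture (400x640x3 uint8, blue, green, red); there is no depth.
- r.camera_info(name): a dict with "fx", "fy", "cx", "cy" (pixels), "pose" (4x4, takes a point from camera to world coordinates). Camera axes: x right, y down, z forward; pixel columns grow to the right and rows downward; lengths in mm; the calibration is good to about 2 mm. A picture is of the moment at which its call begins. camera_info takes no time and is no camera call.
- r.sign_off(): hands the job in; it is judged then, once.
Trained networks look in the newest picture that a camera, given by its name, has taken for a name from the list of things; names that differ only in an ending like _2 or _b are one class to them, and where a whole thing is asked for, a point or a joint stands for the part that bears it (a point fixed in the world has none). Each returns a list of dicts, best first, with "p" (0 to 1); they miss things now and then, are a little off and sometimes report something else, mostly with a low value. They report only what shows in the picture. A call takes as long as a camera call.
- r.recognise(thing, camera): "box" ([left, top, right, bottom] in pixels, round what is visible of it).
- r.cut_out(thing, camera): "mask" (400x640 bool, what is visible of it) and "box" ([left, top, right, bottom] in pixels, round what is visible of it).
The state is a dict: "clock": time; "qpos": joint angles; "qvel": joint speeds; "joint_efforts": joint torques, N m; "eef_pos": TCP position; "tcp_rot": TCP orientation; "contact_force": force on the tool from outside, world axes, zero at the start; "wrist_torque": the same for the moment, N m; "opening": opening from 0.0 (shut) to 1.0 (fully open); "grasp_force": force on a finger pad.
Only numpy, scipy, OpenCV 4.12 (cv2) and the standard library are available. Lean on these libraries where they do the work, as an engineer would, in place of code of your own. Each camera call takes 0.05 s, during which the arm holds its last target. There are 200 camera calls.

### The job

Printing is over for the day, so take the pressure off the blue bench press: reach down through the two windows in its yellow guard and press both red release paddles, left and right, down until each lever rests on its stop, so that both pressure blocks come off the roller. Only the tips of the closed fingers fit in: do not touch the yellow guard or its clear screen, leave everything else on the bench where it is, and come out clear of the press.

Things in the scene. Friction and masses are not known exactly. Their poses are not given: they have to be found in the camera images.
- press: Blue motor-driven bench roller press for prints, 470 mm long (x), 560 mm wide (y), 285 mm high, fixed on the bench. Its origin is on the bench under the middle of the roller; its x points along the bed away from the robot, y to its left, z up. A steel roller of 90 mm diameter lies along y between two cheeks (80 mm deep in x, at y = -200 and +200 mm, tops with screws at 285 mm). A motor stands outside the right cheek, at most 170 mm high.
- guard: Yellow sheet-steel guard in front of the roller (same origin and axes as the press): two box-shaped housings, x from -235 to -50 mm, y from 135 to 265 mm either side, sheet 3 mm thick, flat top face 150 mm above the bench, each with one rectangular window with a black edge trim; between them a clear screen, 145 to 175 mm high. Not to be touched.
- window_left (a point): Centre of the left (+y of the press) guard window, at the level of the top face, 150 mm above the bench. The window measures 84 mm along the press's x and 74 mm along its y. It lies straight above the left paddle; its centre is 120 mm in front (-x) of the cheek.
- window_right (a point): Centre of the right (-y of the press) guard window; same size and height as the left one.
- paddle_left (a point): Middle of the upper face of the left red paddle, 36 mm (x) by 46 mm (y) by 8 mm, at the end of a steel lever that reaches towards the robot under the left window; the lever's pivot is 110 mm behind (+x), so the paddle moves almost straight down. Its upper face lies about 7 mm below the guard's top face when the lever is fully up and about 37 mm below it at the stop.
- paddle_right (a point): The same point of the right red paddle, under the right window.
- lever_left (a joint): Angle of the left release lever: 0 = fully up (pressure on), 0.274 rad = at its lower stop (the brass pressure block in that cheek lifted 8 mm off the roller's end). About 7 N on the paddle moves it; it stays where it is left.
- lever_right (a joint): Angle of the right release lever, likewise.
- lino_block: Grey lino printing block on wood, 90 x 140 x 22 mm, lying on the press bed behind the roller; bystander.
- ink_jar: Glass jar of ink, 60 mm diameter, 75 mm high; bystander on the bench left of the press.
- ink_tin: Aluminium ink tin with a blue label, 74 mm diameter, 60 mm high; bystander left of the press.
- mortar: Brass mortar with its pestle in it, 92 mm diameter, 140 mm high with the pestle; bystander left of the press.
- brayer: Ink roller with a wooden handle, 170 mm long and 112 mm wide, lying on the bench right of the press; bystander.
- brush_cup: Blue ceramic cup holding brushes, 80 mm diameter, 210 mm high with brushes; bystander right of the press.

How it is judged (in metres and radians):
At the end, for the whole second after the job is handed in: Both release levers are down on their stops (within about 0.024 rad, 2.5 mm at the paddle) and stay there (value of joint each of lever_left, lever_right above 0.25 rad); the robot touches nothing.
It fails at once if the robot touches the yellow guard or its clear screen (more than 0.5 N) (contact force between any of the fingers, the arm and guard above 0.5 N).
It fails at once if something else on the bench is moved or lifted (more than 15 mm) (distance of any of lino_block, ink_jar, ink_tin, mortar, brayer, brush_cup from where it was at the start of the episode above 0.015 m).
It also fails if it takes over 45 s, if anything falls off the work surface, if the arm or the gripper's body presses on something with over 40 N, if the wrist force passes 120 N, or if a joint passes its speed limit or range.

## Working session

There is one attempt and no reset: what is moved stays moved. The work goes in short steps, Python scripts to look and compute and a tool call to move; the robot and the scene stay as the last step left them, time stands still between calls to the robot, and variables do not carry over. Pictures are saved under pics/ and viewed, at most 10 in all, crops included, and the job is handed in when it is done.

Besides the shell and the picture viewer there is one more tool, called after "Call:" by a JSON object that holds its "name" and its "arguments", one argument or row to a line. carry_out: Moves the arm, as the interface text tells. Its arguments: {"type":"object","properties":{"delta_pos":{"type":"array","items":{"type":"array","items":{"type":"number"}}},"rot":{"type":"array","items":{"type":"array","items":{"type":"number"}}},"claw":{"type":"number"},"grip_force":{"type":"number"}},"required":["delta_pos","rot"]}

```bash
mkdir -p pics; cat > h.py <<'E'
import numpy as np, cv2
from rig import r
def ray(c,u,v):
    i=r.camera_info(c);T=np.array(i["pose"]);d=T[:3,:3]@np.array([(u-i["cx"])/i["fx"],(v-i["cy"])/i["fy"],1]);return T[:3,3],d
def onz(c,u,v,z):
    o,d=ray(c,u,v);return o+d*(z-o[2])/d[2]
def proj(c,P):
    i=r.camera_info(c);T=np.array(i["pose"]);p=T[:3,:3].T@(np.array(P,float)-T[:3,3]);return i["fx"]*p[0]/p[2]+i["cx"],i["fy"]*p[1]/p[2]+i["cy"]
E
python3 - <<'E'
from h import *
for c in ("scene","top"):
    cv2.imwrite(f"pics/{c}0.png",r.grab_frame(c)); i=r.camera_info(c); print(c,i["fx"],np.round(i["pose"],2).tolist())
    for n in ("press","guard","window_left","paddle_left","paddle_right"):
        print(n,[(np.round(d["box"]).tolist(),round(d["p"],2)) for d in r.recognise(n,c)][:3])
s=r.sense();print(s["tcp_rot"],s["eef_pos"],s["clock"],r.tips_ahead)
E
```

```text
scene 472.1162399353211 [[-0.08, 0.89, -0.44, 1152.62], [1.0, 0.07, -0.04, 58.04], [-0.0, -0.44, -0.9, 1281.92], [0.0, 0.0, 0.0, 1.0]]
press [([224.0, 155.0, 439.0, 327.0], 0.64), ([259.0, 174.0, 274.0, 190.0], 0.52)]
guard [([239.0, 155.0, 437.0, 221.0], 0.91), ([256.0, 178.0, 274.0, 190.0], 0.67)]
window_left [([238.0, 153.0, 438.0, 223.0], 0.84)]
paddle_left [([398.0, 176.0, 416.0, 188.0], 0.58)]
paddle_right [([258.0, 176.0, 273.0, 190.0], 0.71), ([196.0, 191.0, 226.0, 246.0], 0.27)]
top 388.7011974915734 [[-0.02, -0.99, 0.17, 371.3], [-1.0, 0.01, -0.03, 19.74], [0.03, -0.17, -0.98, 1161.12], [0.0, 0.0, 0.0, 1.0]]
press [([191.0, 90.0, 400.0, 263.0], 0.64)]
guard [([194.0, 170.0, 399.0, 265.0], 0.87)]
window_left [([165.0, 227.0, 193.0, 249.0], 0.68), ([194.0, 177.0, 399.0, 262.0], 0.64), ([410.0, 227.0, 463.0, 259.0], 0.41)]
paddle_left [([211.0, 183.0, 232.0, 239.0], 0.81)]
paddle_right [([359.0, 171.0, 382.0, 226.0], 0.69)]
[3.14159063e+00 2.10271189e-05 2.91379507e+00] [141.15986599 608.84783297 256.29367211] 0.6 25.0
```

```bash
python3 - <<'E'
import cv2
a=cv2.imread("pics/top0.png")[80:300,150:450];cv2.imwrite("pics/t1.png",cv2.resize(a,None,fx=2.6,fy=2.6,interpolation=cv2.INTER_CUBIC))
a=cv2.imread("pics/scene0.png")[130:340,180:480];cv2.imwrite("pics/s1.png",cv2.resize(a,None,fx=2.6,fy=2.6,interpolation=cv2.INTER_CUBIC))
E
```

```text
(no output)
```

View pics/t1.png

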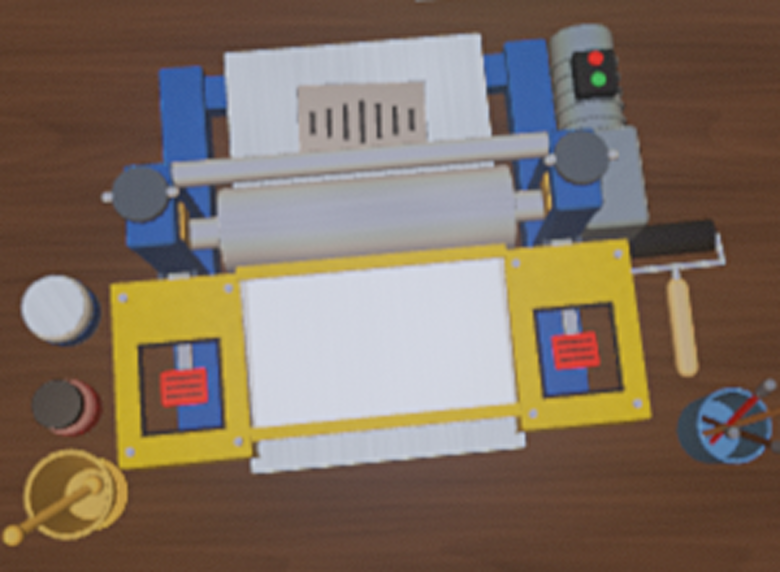

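View pics/s1.png

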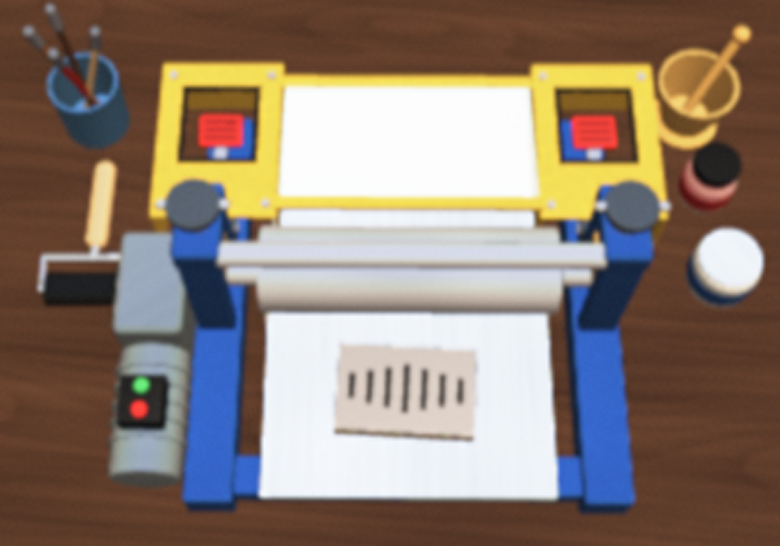

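View pics/top0.png

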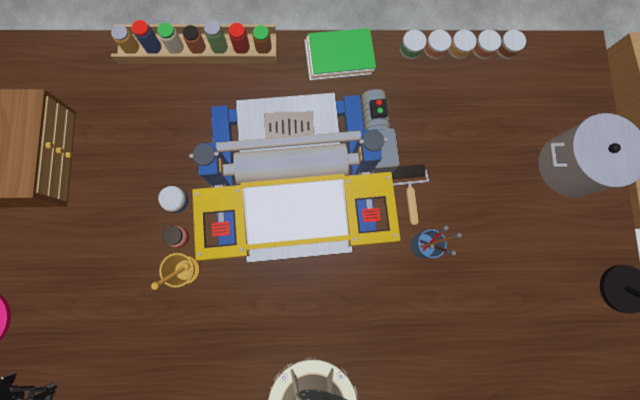

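The top view shows the press turned by a few degrees. The left window is at about px (220,229), the right one at about (373,214), and each has a red paddle under it. Next I triangulate the window corners from both cameras.

```bash
python3 - <<'E'
from h import *
# order: far-left, far-right, near-right, near-left (press view, +y = left)
T={'L':[(139,346),(220,339),(223,429),(142,436)],'R':[(535,308),(614,303),(623,389),(542,397)]}
S={'L':[(637,163),(563,160),(556,90),(631,89)],'R':[(257,163),(180,160),(183,88),(258,87)]}
C={}
for k in 'LR':
    t=np.array(T[k])/2.6+[150,80]; s=np.array(S[k])/2.6+[180,130]
    pt=np.array([onz('top',*p,150) for p in t]); ps=np.array([onz('scene',*p,150) for p in s])
    print(k,'top',pt.mean(0).round(1),'scene',ps.mean(0).round(1)); print(pt.round()[:,:2].tolist(),ps.round()[:,:2].tolist())
    C[k]=(pt.mean(0)+ps.mean(0))/2
d=C['L']-C['R']; print('sep',np.linalg.norm(d),'yaw',np.degrees(np.arctan2(-d[0],d[1])))
for c,sf in (('top',(150,80)),('scene',(180,130))):
    img=cv2.cvtColor(r.grab_frame(c),cv2.COLOR_BGR2HSV)
    m=(((img[...,0]<6)|(img[...,0]>174))&(img[...,1]>170)&(img[...,2]>120)).astype(np.uint8)
    n,_,st,ce=cv2.connectedComponentsWithStats(m)
    for k in 'LR':
        u=np.array(proj(c,C[k])); j=[i for i in range(1,n) if st[i,4]>40 and np.linalg.norm(ce[i]-u)<20]
        for i in j: print(c,k,ce[i].round(1),st[i],[onz(c,*ce[i],z).round(1)[:2].tolist() for z in (143,113)])
E
```

```text
L top [478.8 234.2 150. ] scene [482.8 239.2 150. ]
[[521.0, 277.0], [527.0, 196.0], [437.0, 192.0], [431.0, 271.0]] [[525.0, 281.0], [528.0, 204.0], [443.0, 195.0], [435.0, 276.0]]
R top [ 512.1 -165.6  150. ] scene [ 515.  -160.2  150. ]
[[555.0, -123.0], [559.0, -204.0], [471.0, -209.0], [464.0, -127.0]] [[558.0, -115.0], [562.0, -195.0], [474.0, -206.0], [466.0, -125.0]]
sep 400.92770234731415 yaw 4.684173084438292
top L [219.3 228.5] [212 222  17  15 135] [[480.7, 236.6], [483.9, 243.0]]
top R [371.6 214.5] [363 208  18  14 159] [[512.3, -164.5], [516.4, -169.9]]
scene L [408.9 180. ] [400 174  18  14 217] [[485.0, 238.6], [467.4, 243.3]]
scene R [263.9 179.1] [256 173  17  14 213] [[515.6, -162.5], [498.8, -168.3]]
```

Call:
{"name": "carry_out", "arguments": {
  "delta_pos": [
    [-0.03,-0.02,0],
    [-0.08,-0.055,0],
    [-0.13,-0.09,0],
    [-0.18,-0.125,0],
    [-0.23,-0.16,0],
    [-0.28,-0.195,0],
    [-0.33,-0.23,0],
    [-0.37,-0.255,0]
  ],
  "rot": [
    [0,0,9],
    [0,0,18],
    [0,0,27],
    [0,0,36],
    [0,0,45],
    [0,0,54],
    [0,0,63],
    [0,0,72.2]
  ],
  "claw": 0
}}

```text
clock: 1.7
eef_pos: [445.4, 275.0, 256.6]
tcp_rot: [3.141, -0.0, 1.647]
contact_force: [0.7, -0.1, -0.4]
opening: -0.001
grasp_force: 0.0
```

Call:
{"name": "carry_out", "arguments": {
  "delta_pos": [
    [-0.02,0.015,0],
    [-0.043,0.034,0],
    [-0.043,0.034,0.03],
    [-0.043,0.034,0.06],
    [-0.043,0.034,0.06]
  ],
  "rot": [
    [0,0,0],
    [0,0,0],
    [0,0,0],
    [0,0,0],
    [0,0,0]
  ]
}}

```text
clock: 2.33
eef_pos: [480.2, 236.1, 194.6]
tcp_rot: [-3.138, 0.002, 1.653]
contact_force: [-0.1, -0.4, 0.9]
opening: 0.001
grasp_force: 0.0
```

```bash
python3 - <<'E'
from h import *
s=r.sense();print(s["eef_pos"],s["tcp_rot"],s["qpos"]);p=np.array(s["eef_pos"])-[0,0,25]
o=[]
for c in ("top","scene"):
    u=proj(c,p);print(c,u,proj(c,[481,237,150]))
    a=r.grab_frame(c);x,y=int(u[0]),int(u[1]);o.append(cv2.resize(a[y-45:y+45,x-45:x+45],(395,395),interpolation=cv2.INTER_CUBIC))
cv2.imwrite("pics/l2.png",np.hstack(o))
E
```

```text
[480.16455104 236.09337224 194.55231071] [-3.13770466e+00  1.51562206e-03  1.65346197e+00] [ 4.54176737e-01  2.86959863e-01  1.88179856e+00 -9.44244556e-07
  9.77007195e-01  3.71514575e-01]
top (np.float64(217.27268925708626), np.float64(227.57251247409417)) (np.float64(218.56498995270601), np.float64(228.0584634420526))
scene (np.float64(409.5142526046079), np.float64(173.55905555203373)) (np.float64(408.69294161435914), np.float64(177.44332292949585))
```

View pics/l2.png

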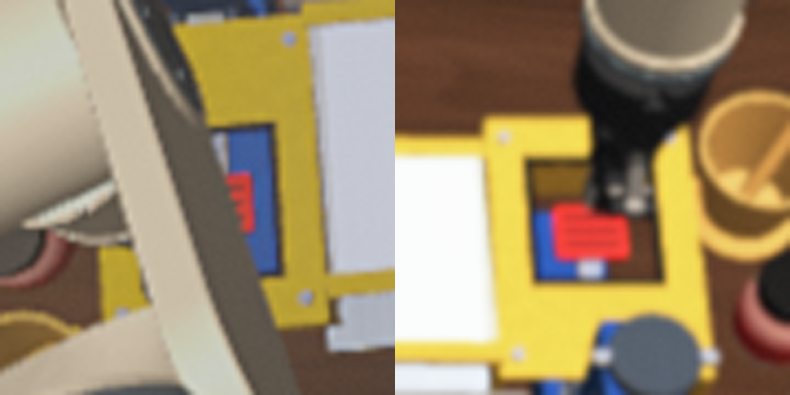

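The picture leaves it unclear whether the fingertips, at crop px (590–655, 212), sit right of the window middle (594,220). I'll zoom in with the projected tool axis drawn on it.

```bash
cat > z.py <<'E'
from h import *
import sys
s=r.sense();e=np.array(s["eef_pos"]);c="scene"
from scipy.spatial.transform import Rotation as R
Q=R.from_euler('xyz',s["tcp_rot"]).as_matrix()
u=proj(c,e-[0,0,25]);a=r.grab_frame(c);x0,y0=int(u[0])-35,int(u[1])-40;k=8
b=cv2.resize(a[y0:y0+70,x0:x0+70],None,fx=k,fy=k,interpolation=cv2.INTER_CUBIC)
b=cv2.convertScaleAbs(b,alpha=1.5,beta=20)
P=lambda l:tuple(int(round((v-o+.5)*k)) for v,o in zip(proj(c,e+Q@np.array(l)),(x0,y0)))
for h in (25,0,-48,-100): cv2.circle(b,P((0,0,h)),3,(255,0,255),-1)
cv2.polylines(b,[np.array([P((sx*11,sy*14,25)) for sx,sy in((1,1),(1,-1),(-1,-1),(-1,1))])],True,(0,255,0),1)
cv2.imwrite(sys.argv[1],b)
E
python3 z.py pics/l3.png
```

```text
(no output)
```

View pics/l3.png

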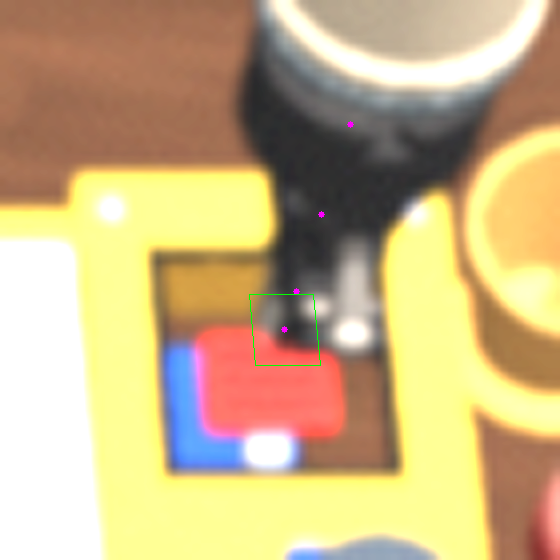

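The projected tip lands at (285,330) in the crop. The lit grey bar at (352,335) is probably a knuckle that stands higher up. I'll go down to just above the window plane and look again.

Call:
{"name": "carry_out", "arguments": {
  "delta_pos": [
    [0,0,0.01],
    [0,0,0.018],
    [0,0,0.018]
  ],
  "rot": [
    [0,0,0],
    [0,0,0],
    [0,0,0]
  ]
}}

```text
clock: 2.85
eef_pos: [481.0, 236.7, 177.6]
tcp_rot: [-3.14, 0.0, 1.654]
contact_force: [0.2, -0.4, -0.2]
opening: 0.003
grasp_force: 0.0
```

```bash
python3 z.py pics/l4.png
```

```text
(no output)
```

View pics/l4.png

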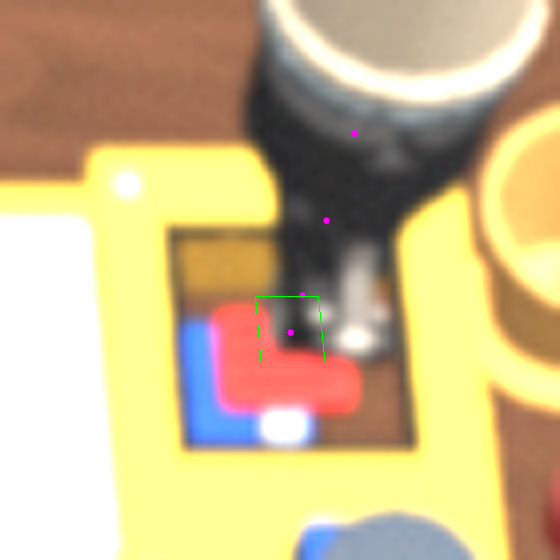

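The dark fingertips now stand over the paddle within the predicted box, centred at (290,332), and everything that overlaps the window stays inside its edges. Pressing.

Call:
{"name": "carry_out", "arguments": {
  "delta_pos": [
    [-0.003,0,0.005],
    [-0.003,0,0.01],
    [-0.003,0,0.015],
    [-0.003,0,0.02],
    [-0.003,0,0.024],
    [-0.003,0,0.024]
  ],
  "rot": [
    [0,0,0],
    [0,0,0],
    [0,0,0],
    [0,0,0],
    [0,0,0],
    [0,0,0]
  ]
}}

```text
clock: 3.65
eef_pos: [481.3, 233.8, 153.9]
tcp_rot: [-3.141, 0.0, 1.654]
contact_force: [-1.1, -0.6, 0.1]
opening: -0.001
grasp_force: 0.0
```

```bash
python3 z.py pics/l5.png; python3 -c "
from rig import r;print(r.sense()['contact_force'])"
```

```text
[ 0.40687156  0.14152791 -0.33364298]
```

View pics/l5.png

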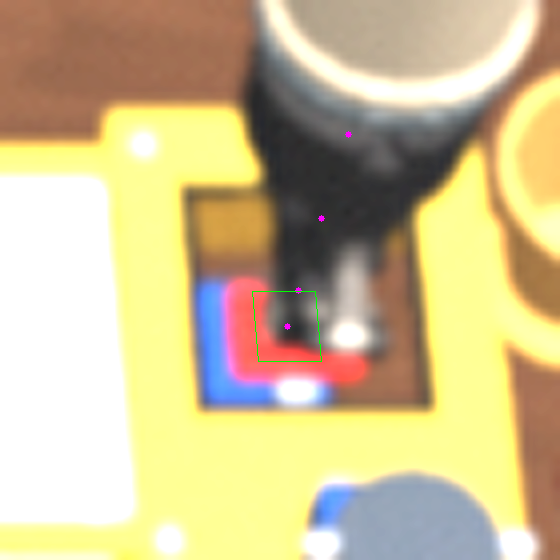

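The paddle has moved towards the window's lower edge in the image (the gap went from 38 to 25 px), so it is going down. The fingers stay clear of the window edges.

Call:
{"name": "carry_out", "arguments": {
  "delta_pos": [
    [0,0,0.004],
    [0,0,0.008],
    [0,0,0.012]
  ],
  "rot": [
    [0,0,0],
    [0,0,0],
    [0,0,0]
  ]
}}

```text
clock: 4.08
eef_pos: [481.7, 233.9, 142.5]
tcp_rot: [3.141, -0.0, 1.654]
contact_force: [-3.2, -0.4, 7.6]
opening: 0.003
grasp_force: 3.7
```

Call:
{"name": "carry_out", "arguments": {
  "delta_pos": [
    [0,0,0.002],
    [0,0,0.004]
  ],
  "rot": [
    [0,0,0],
    [0,0,0]
  ]
}}

```text
clock: 4.32
eef_pos: [481.9, 234.0, 138.6]
tcp_rot: [3.141, -0.0, 1.654]
contact_force: [-2.1, -0.2, 7.1]
opening: -0.002
grasp_force: 3.7
```

Call:
{"name": "carry_out", "arguments": {
  "delta_pos": [
    [0,0,0.001],
    [0,0,0.002],
    [0,0,0.002]
  ],
  "rot": [
    [0,0,0],
    [0,0,0],
    [0,0,0]
  ]
}}

```text
clock: 4.7
eef_pos: [482.1, 234.1, 138.0]
tcp_rot: [3.141, -0.0, 1.654]
contact_force: [-7.2, -3.8, 23.9]
opening: 0.005
grasp_force: 11.7
```

The left lever is on its stop: z stalled with the tips at 113 mm and 24 N. Up, then across to the right window.

Call:
{"name": "carry_out", "arguments": {
  "delta_pos": [
    [0,0,-0.02],
    [0,0,-0.06],
    [0,0,-0.11],
    [0,0,-0.12],
    [-0.03,0,-0.12],
    [-0.08,0,-0.12],
    [-0.13,0,-0.12],
    [-0.18,0,-0.12]
  ],
  "rot": [
    [0,0,0],
    [0,0,0],
    [0,0,0],
    [0,0,0],
    [0,0,0],
    [0,0,0],
    [0,0,0],
    [0,0,0]
  ]
}}

```text
clock: 5.7
eef_pos: [496.3, 53.0, 255.5]
tcp_rot: [-3.141, 0.0, 1.654]
contact_force: [-0.5, -0.2, 0.5]
opening: -0.001
grasp_force: 0.0
```

Call:
{"name": "carry_out", "arguments": {
  "delta_pos": [
    [-0.05,0,0],
    [-0.1,0,0],
    [-0.15,0,0],
    [-0.2,0,0],
    [-0.218,0,0],
    [-0.218,0,0.04],
    [-0.218,0,0.08],
    [-0.218,0,0.08]
  ],
  "rot": [
    [0,0,0],
    [0,0,0],
    [0,0,0],
    [0,0,0],
    [0,0,0],
    [0,0,0],
    [0,0,0],
    [0,0,0]
  ]
}}

```text
clock: 6.7
eef_pos: [512.4, -161.6, 173.3]
tcp_rot: [-3.135, -0.003, 1.654]
contact_force: [0.8, 0.0, -0.4]
opening: -0.002
grasp_force: 0.0
```

```bash
python3 z.py pics/r1.png; python3 - <<'E'
from h import *
f=r.grab_frame("scene")
img=cv2.cvtColor(f,cv2.COLOR_BGR2HSV)
m=(((img[...,0]<6)|(img[...,0]>174))&(img[...,1]>170)&(img[...,2]>100)).astype(np.uint8)
n,_,st,ce=cv2.connectedComponentsWithStats(m)
for i in range(1,n):
    if np.linalg.norm(ce[i]-[409,182])<15 and st[i,4]>40:print(ce[i],st[i],[onz("scene",*ce[i],z).round(1)[:2] for z in (143,113)])
E
```

```text
[407.54651163 185.22093023] [399 179  17  13 172] [array([501.9, 235.1]), array([484.8, 239.7])]
```

View pics/r1.png

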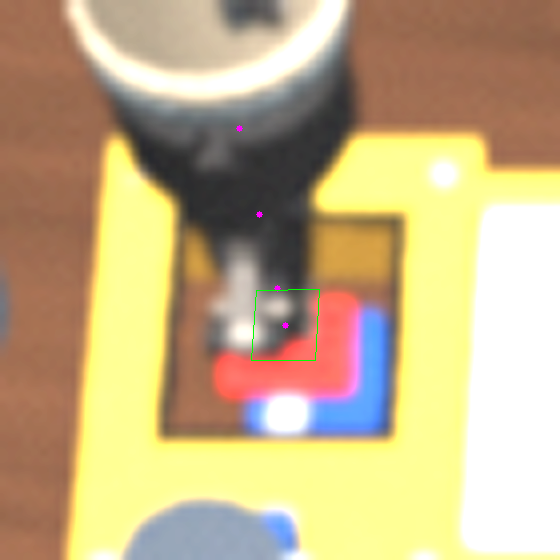

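The left paddle stays down. On the right, the tips at (285,325) are centred in the window, above the paddle. Pressing.

Call:
{"name": "carry_out", "arguments": {
  "delta_pos": [
    [0,0,0.005],
    [0,0,0.01],
    [0,0,0.015],
    [0,0,0.02],
    [0,0,0.025],
    [0,0,0.03],
    [0,0,0.034],
    [0,0,0.036]
  ],
  "rot": [
    [0,0,0],
    [0,0,0],
    [0,0,0],
    [0,0,0],
    [0,0,0],
    [0,0,0],
    [0,0,0],
    [0,0,0]
  ]
}}

```text
clock: 7.8
eef_pos: [513.9, -162.9, 140.4]
tcp_rot: [-3.14, -0.0, 1.654]
contact_force: [-5.2, -0.7, 6.6]
opening: -0.0
grasp_force: 3.6
```

Call:
{"name": "carry_out", "arguments": {
  "delta_pos": [
    [0,0,0.001],
    [0,0,0.002],
    [0,0,0.002]
  ],
  "rot": [
    [0,0,0],
    [0,0,0],
    [0,0,0]
  ]
}}

```text
clock: 8.18
eef_pos: [514.0, -162.9, 138.7]
tcp_rot: [-3.14, 0.0, 1.654]
contact_force: [-5.2, -0.5, 7.8]
opening: -0.0
grasp_force: 3.8
```

Call:
{"name": "carry_out", "arguments": {
  "delta_pos": [
    [0,0,0.001],
    [0,0,0.002],
    [0,0,0.002]
  ],
  "rot": [
    [0,0,0],
    [0,0,0],
    [0,0,0]
  ]
}}

```text
clock: 8.55
eef_pos: [514.2, -162.9, 138.1]
tcp_rot: [-3.141, 0.0, 1.654]
contact_force: [-9.7, 1.5, 23.9]
opening: -0.001
grasp_force: 12.4
```

The right lever is on its stop with the same signature. Rising clear.

Call:
{"name": "carry_out", "arguments": {
  "delta_pos": [
    [0,0,-0.02],
    [0,0,-0.06],
    [0,0,-0.11],
    [0,0,-0.15],
    [0.04,0,-0.18],
    [0.09,0,-0.18],
    [0.14,0,-0.18],
    [0.15,0,-0.18]
  ],
  "rot": [
    [0,0,0],
    [0,0,0],
    [0,0,0],
    [0,0,0],
    [0,0,0],
    [0,0,0],
    [0,0,0],
    [0,0,0]
  ]
}}

```text
clock: 9.55
eef_pos: [501.8, -11.0, 316.5]
tcp_rot: [3.141, -0.0, 1.656]
contact_force: [0.1, 0.5, -0.9]
opening: 0.001
grasp_force: 0.0
```

```bash
python3 - <<'E'
from h import *
f=r.grab_frame("scene")
img=cv2.cvtColor(f,cv2.COLOR_BGR2HSV)
m=(((img[...,0]<6)|(img[...,0]>174))&(img[...,1]>170)&(img[...,2]>100)).astype(np.uint8)
n,_,st,ce=cv2.connectedComponentsWithStats(m)
for i in range(1,n):
    if st[i,4]>40 and min(np.linalg.norm(ce[i]-[409,182]),np.linalg.norm(ce[i]-[264,182]))<15:print(ce[i],st[i])
print(r.sense()["contact_force"],r.sense()["eef_pos"])
E
```

```text
[264.77272727 184.64772727] [257 179  17  12 176]
[407.51461988 185.1871345 ] [399 179  17  12 171]
[-0.78274458  0.3121496  -0.06473933] [501.96618085 -11.30660818 316.40645447]
```

Both paddles are down by the same amount in the image (row about 179.5 to 185), and the arm is clear.

```bash
python3 -c "
from rig import r;print(r.sign_off())"
```

```text
the job is handed in; nothing more can be done
None
```

Both release paddles were pressed down to their stops (about 24 N at each), the arm came out clear above the press, and the job is handed in; no verdict came back.

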